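Refit the crumb blow-off nozzle in its push-fit air outlet

TASK

Take the air nozzle out of the white drying stand and push its tube straight down into the one open outlet of the air manifold until it clicks fully home, feeling the force so that the fitting is never loaded with more than 30 N. Then, still holding it, tug it upward with a steady pull of about 8 N for a moment to prove that it has locked, and let go, leaving it locked in and the loaf, glass shaker and dough scraper where they are.

Things in the scene. Friction and masses are not known exactly. Their poses are not given: they have to be found in the camera images.
- nozzle_grip (a point): Centre of the nozzle's round black handle (24 mm diameter, 44 mm tall), where it is grasped: on the axis, half-way up the handle, 107 mm above the tip; z up the axis. The nozzle is a loose rigid turned piece, 120 g, 130 mm tall. At the start it stands in the stand's hole; lift it straight out. The thumb flange's top is 22 mm below this point.
- nozzle: The whole nozzle; origin at its tip, z up the axis. Below the handle is a thumb flange 44 mm in diameter, 5 mm thick (80 to 85 mm above the tip): fingertips stay above it and can bear on it to push. Below that is a 16 mm steel tube.
- nozzle_tip (a point): Centre of the flat lower end of the nozzle's tube, on the axis, z up. The lowest 5 mm taper from 16 to 10 mm in diameter; from 12 to 22 mm above the tip there is a locking groove 9 mm in diameter.
- stand: White plastic drying stand, fixed, 75 x 75 x 55 mm, origin at the centre of its underside; a hole 19 mm in diameter and 45 mm deep in the middle of its top holds the nozzle.
- outlet: The open outlet: an upright steel socket, 32 mm in diameter, 90 mm tall with a black mouth ring, one of three in a row 75 mm apart on a fixed aluminium bar (56 x 260 x 30 mm); the other two are closed by grey domed plugs 12 mm proud. Origin at the centre of its underside; z up.
- outlet_mouth (a point): Centre of the open outlet's mouth, at its top. A funnel 24 mm across narrows to the 18 mm bore within 5 mm. Spring jaws inside, at a depth that differs each time and cannot be seen, resist with 7 to 13 N, then snap into the groove: the click, with the tip 34 to 64 mm below the mouth. 2 mm past it is a hard stop. Locked, the nozzle has 2 mm of axial play and cannot be pulled out.
- jaw_a (a joint): Spring jaw inside the outlet, m pushed outward: 0 = closed (nothing between the jaws, or snapped into the groove), about 0.0025 with the thick part of the tip between the jaws.
- jaw_b (a joint): The opposite jaw, likewise.
- plunger (a joint): Sprung valve plunger below the jaws, pushed down by the tip against 2 to 4 N, in m: 0 = up, about 0.001 when the nozzle is locked and left alone, 0.003 = at the hard stop.
- loaf: Loaf of bread, 95 x 230 x 75 mm, loose; leave it alone. Origin at the centre of its underside.
- shaker: Glass shaker jar with a steel cap, 56 mm in diameter, 85 mm tall, loose; leave it alone. Origin at the centre of its underside.
- scraper: Dough scraper lying flat, steel blade with a wooden grip, about 100 x 130 x 27 mm, loose; leave it alone. Origin under its blade.
There are look-alikes about, which are no part of the job. What is shaped like the nozzle but orange is not meant.

How it is judged:
By the outcome, as a careful person would: the job done as asked, in the order asked, and still so for the second after the job is handed in, with the robot touching nothing.
It also fails if it takes over 67 s, if anything falls off the work surface, if the arm or the gripper's body presses on something with over 40 N, if the wrist force passes 120 N, or if a joint passes its speed limit or range.

ROBOT

A 6-joint arm with a two-finger parallel gripper is mounted at the origin on the work surface. World frame = base frame: x ahead of the robot, y to its left, z up, the work surface at z = 0. Lengths are in m, angles in degrees, forces in N, time in s.
With the tool pointing down it reaches from about 0.375 to 0.925 m from the base axis. Payload 5.7 kg.
Tool frame: the origin (TCP) lies midway between the tips of the shut fingers; the grasp point (between the pads) lies manip.hold_point_z behind it (manip.hold_point_z is the distance from the TCP to the grasp point, in m); z points along the fingers, y is the line along which they close (so a half turn about z gives the same grasp; the last joint's range is limited). The gripper opens to 88 mm and grips with 3 to 60 N. Pads are 20 mm wide; open, the fingers measure 115 mm over their backs; the gripper's body (75 mm by 178 mm) begins 61 mm behind the grasp point.
Start: joints at [-77.985, 20.558, 86.54, -0, 72.909, -6.595], TCP at [0.191, -0.569, 0.223] pointing down, gripper open.
Joint ranges: [-170.27, 170.27], [-57.76, 135], [12.27, 136.19], [-55.21, 235.2], [11.17, 155.16], [-170.74, 170.74]. Speed limits (degrees/s): [136.94, 136.94, 180, 180, 180, 180].

INTERFACE

Orientations are given as [roll, pitch, yaw] about the fixed x, y, z axes, in that order (R = Rz(yaw) Ry(pitch) Rx(roll)).
In Python, from bench import manip gives the robot as it stands. The module is installed in compiled form; this text tells all that it offers.
- The arm moves only by the tool move_arm, never from a script. Its argument "plan" is a list of rows, each an object with "dp": the shift along the tool's x, y, z in units of 40 cm (1.0 is 40 cm), a list of three; "dr": the turn, a rotation vector about the tool's x, y, z in units of 60 degrees (1.0 is 60 degrees), a list of three; "hand": the opening, from 0 (shut) to 1 (fully open). A call has 1 to 20 rows; each row is the pose to reach, as a shift and turn from the pose commanded when the call began, along the tool's axes at that moment; what a row does not reach only later rows make up. A row lasts 1/12 s, in which the tool goes at most 41.7 mm and 7.16 degrees, less where a joint would pass 70% of its speed; a pose out of reach is approached as far as the arm can. A call with a number of a shift or a turn outside -1 to 1 is refused whole. A call with a gripper value outside its range is refused whole. The fingers move at their own pace and stop on an object; the grip force is fixed at half the most. Time passes only in rows, so rows that repeat a pose let the fingers close. It gives the time, the measured TCP pose, the force, the opening and the grip force at its end, in the units of the state.
- manip.sense(): the state, without advancing time (a new reading comes with each control period).
- manip.read_camera(name): name is "scene" or "top"; returns a dict with "image" (400x640x3 uint8, blue, green, red), "intrinsics" (3x3 intrinsics, pixels), "k1" (the pictures are not rectified: a ray, as slopes to the right and down, at radius r is drawn at 1 + k1 r^2 times it, then the intrinsics apply), "rvec" (rotation vector, rad) and "tvec" (3), from world to camera coordinates, as OpenCV has them. Camera axes: x right, y down, z forward; pixel columns grow to the right and rows downward; lengths in m; the calibration is good to about 2 mm. A picture is of the moment at which its call begins. There is no depth.
- manip.hand_in(): hands the job in; it is judged then, once.
The state is a dict: "clock": time; "qpos": joint angles; "joint_vel": joint speeds; "joint_torque": joint torques, N m; "position": TCP position; "tool_rot": TCP orientation; "contact_force": force on the tool from outside, world axes, zero at the start; "torque": the same for the moment, N m; "gripper_width": opening from 0.0 (shut) to 1.0 (fully open); "gripper_force": force on a finger pad.
Only numpy, scipy, OpenCV 4.12 (cv2) and the standard library are available. Lean on these libraries where they do the work, as an engineer would, in place of code of your own. Each camera call takes 0.05 s, during which the arm holds its last target. There are 200 camera calls.

## Working session

There is one attempt and no reset: what is moved stays moved. The work goes in short steps, Python scripts to look and compute and a tool call to move; the robot and the scene stay as the last step left them, time stands still between calls to the robot, and variables do not carry over. Pictures are saved under pics/ and viewed, at most 10 in all, crops included, and the job is handed in when it is done.

Besides the shell and the picture viewer there is one more tool, called after "Request:" as name(argument=value, ...), one argument or row to a line, values as JSON. move_arm: Moves the arm, as the interface text tells. Its arguments: {"type":"object","properties":{"plan":{"type":"array"}},"required":["plan"]}

```bash
mkdir -p pics; cat > h.py <<'E'
import numpy as np, cv2
from bench import manip
def ray(c,u,v):
    K=np.array(c["intrinsics"]);p=np.array([(u-K[0,2])/K[0,0],(v-K[1,2])/K[1,1]])
    q=p.copy()
    for _ in range(20): q=p/(1+c["k1"]*(q@q))
    R=cv2.Rodrigues(np.array(c["rvec"],float))[0];t=np.array(c["tvec"],float).ravel()
    d=R.T@np.array([q[0],q[1],1]);return -R.T@t,d/np.linalg.norm(d)
def plane(c,u,v,z):
    o,d=ray(c,u,v);return o+d*(z-o[2])/d[2]
def proj(c,P):
    R=cv2.Rodrigues(np.array(c["rvec"],float))[0];X=R@np.array(P)+np.array(c["tvec"],float).ravel()
    q=X[:2]/X[2];q=q*(1+c["k1"]*(q@q));K=np.array(c["intrinsics"]);return q[0]*K[0,0]+K[0,2],q[1]*K[1,1]+K[1,2]
def two(c1,p1,c2,p2):
    o1,d1=ray(c1,*p1);o2,d2=ray(c2,*p2)
    s=np.linalg.lstsq(np.c_[d1,-d2],o2-o1,rcond=None)[0]
    a,b=o1+s[0]*d1,o2+s[1]*d2;return (a+b)/2,np.linalg.norm(a-b)
E
python3 - <<'E'
from h import *
import pickle
for n in("scene","top"):
    c=manip.read_camera(n);cv2.imwrite(f"pics/{n}0.png",c["image"]);pickle.dump(c,open(n+"0.pkl","wb"))
    print(n,ray(c,320,200),c["k1"],c["intrinsics"])
print(manip.sense(),manip.hold_point_z)
E
```

```text
scene (array([0.90974319, 0.24514466, 0.65549174]), array([-0.48802121, -0.39310647, -0.77929622])) -0.03580547867876904 [[360.96541308   0.         323.35697401]
 [  0.         360.96541308 198.14435738]
 [  0.           0.           1.        ]]
top (array([ 0.48880401, -0.03672292,  1.12094009]), array([ 0.07480355,  0.02953549, -0.9967608 ])) -0.10343811027349721 [[417.83555574   0.         328.1939022 ]
 [  0.         417.83555574 197.23594979]
 [  0.           0.           1.        ]]
{'clock': 0.1, 'qpos': array([-7.79843717e+01,  2.05936835e+01,  8.65917852e+01,  3.78881541e-04,
        7.29095525e+01, -6.59348351e+00]), 'joint_vel': array([ 0.01317691, -0.12352865, -0.03642103, -0.00758322,  0.06337288,
       -0.07107306]), 'joint_torque': array([ 6.78890938e-04, -5.16355348e+01, -2.71407616e+01,  6.76123844e-02,
        2.77130201e-02, -2.64253720e-05]), 'position': array([ 0.1913433 , -0.56801607,  0.22190161]), 'tool_rot': array([-1.79905649e+02, -1.12703015e-02,  1.86089909e+01]), 'contact_force': array([ 0.10175402,  0.4679406 , -0.26304046]), 'torque': array([-0.0142733 ,  0.05710665, -0.0436912 ]), 'gripper_force': 0.0, 'gripper_width': 1.002826163786066} 0.0187
```

View pics/scene0.png

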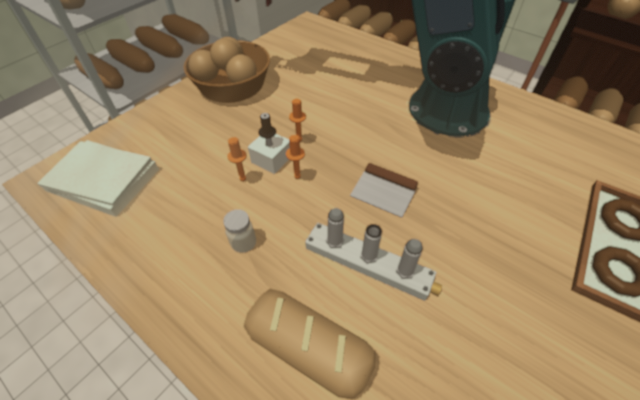

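View pics/top0.png

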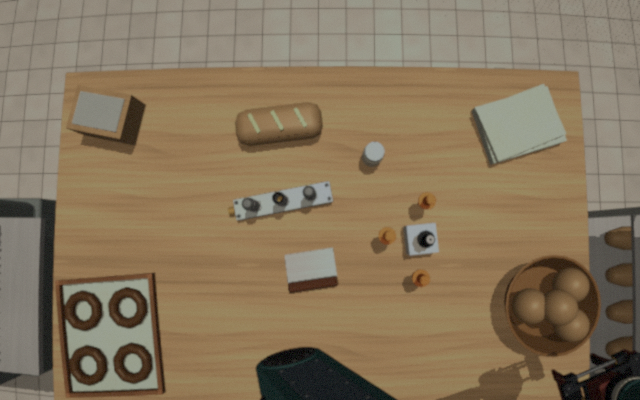

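The scene shows the black nozzle in the white stand at about (266,125), three orange look-alikes around it, and the open outlet in the middle of the bar at about (373,231). The top view has the nozzle at about (428,240) and the mouth at about (280,198). I'll crop in next.

```bash
python3 - <<'E'
from h import *
import pickle
a=pickle.load(open("scene0.pkl","rb"));b=pickle.load(open("top0.pkl","rb"))
def crop(c,x,y,w,h,s): return cv2.resize(c["image"][y:y+h,x:x+w],None,fx=s,fy=s,interpolation=cv2.INTER_CUBIC)
A=np.hstack([crop(a,220,90,100,100,4),crop(a,330,190,100,100,4)])
B=np.hstack([crop(b,370,180,80,40*2+30,4)[:400],crop(b,230,170,110,100,4)])[:200*2,:800]
B=cv2.copyMakeBorder(B,0,0,0,800-B.shape[1],0)
cv2.imwrite("pics/crops.png",np.vstack([A[:300],B[:300]]))
for n,c in(("s",a),("t",b)):
    hsv=cv2.cvtColor(c["image"],cv2.COLOR_BGR2HSV)
    o=cv2.inRange(hsv,(3,170,120),(14,255,255));k=cv2.inRange(hsv,(0,0,0),(180,255,62))
    for nm,m in(("or",o),("bl",k)):
        N,_,st,ce=cv2.connectedComponentsWithStats(m)
        for i in range(1,N):
            if 12<st[i,4]<500: print(n,nm,st[i],ce[i].round(1))
E
```

```text
s or [290 100  15  32 201] [296.6 113.1]
s or [287 132  17  30 274] [294.9 148.5]
s or [230 139   7   5  27] [232.6 140.8]
s or [233 153  12   9  38] [240.  158.2]
s or [295 167   5  11  34] [296.6 172.7]
s or [240 171   5   9  21] [241.8 175.7]
s bl [266 120   9  17  64] [269.6 129.6]
s bl [625 210  15  12  41] [633.8 214.8]
s bl [602 214  24  23  55] [611.3 226.3]
s bl [622 260  17  20  59] [632.4 269.1]
s bl [594 265  11  18  24] [598.1 273.7]
t bl [273 193  14  13 109] [279.6 198.8]
t bl [305 193  10   7  41] [310.4 196.5]
t bl [246 202  13   9  60] [253.4 207.1]
t bl [418 232  14  15 129] [423.3 239. ]
t bl [604 233   7  13  38] [606.6 239.1]
t bl [528 258  61  38 447] [556.  268.3]
t bl [617 264  10   4  17] [620.6 264.9]
t bl [605 268   6  14  44] [607.6 274.7]
t bl [153 274  12 118 215] [157.9 333.6]
t bl [579 279  19  44 334] [589.8 302.3]
t bl [ 60 285  15 108 324] [ 65.4 339.9]
t bl [126 288  21  40 165] [139.4 307.8]
t bl [ 81 292  21  38 184] [ 94.9 311.1]
t bl [511 292  11  29  93] [514.8 305.4]
t bl [114 295  16  26 113] [119.3 306.6]
t bl [ 70 298  14  26 126] [ 75.  309.9]
t bl [510 316   6  10  23] [512.3 320.5]
t bl [545 317   6   7  17] [547.3 320.2]
t bl [543 323  25  20 192] [554.4 335.1]
t bl [127 344  25  38 166] [144.4 360.3]
t bl [ 83 346  24  38 203] [ 99.1 363.4]
t bl [119 351  20  26 142] [125.6 364.6]
t bl [ 74 353  20  26 153] [ 80.8 366.4]
t bl [  0 372  21  12 141] [  7.  376.7]
t bl [616 379  24  21 388] [629.4 390.7]
```

View pics/crops.png

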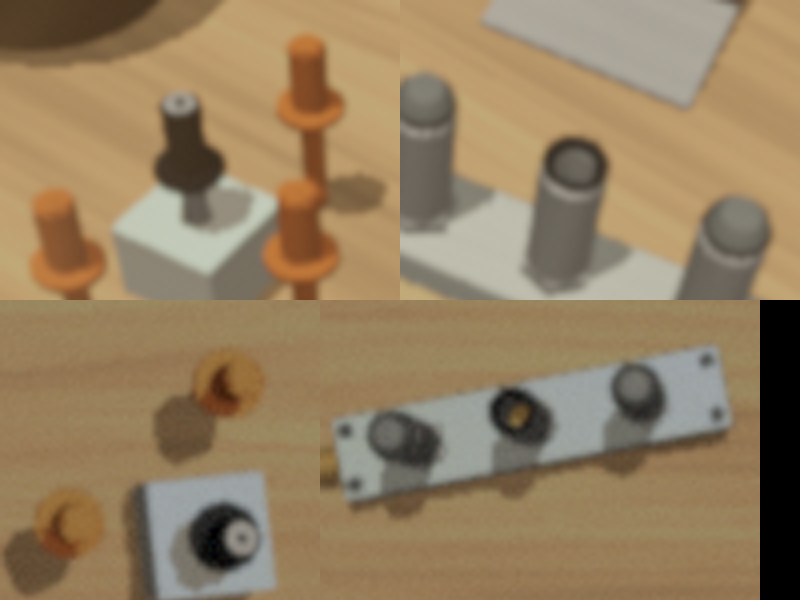

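The crops show the nozzle's white-topped handle, the ring of the open mouth (with daylight in the bore), and three orange pieces close around the stand. Next I triangulate.

```bash
python3 - <<'E'
from h import *
import pickle
a=pickle.load(open("scene0.pkl","rb"));b=pickle.load(open("top0.pkl","rb"))
f=lambda x,y,X,Y:((x+.5)/4-.5+X,(y+.5)/4-.5+Y)
P={"noz":(f(180,103,220,90),f(241,238,370,180),.14),"mouth":(f(175,164,330,190),f(194,112,230,170),.12),
"oL":(f(53,194,220,90),f(242,80,370,180),.13),"oR":(f(298,187,220,90),f(75,222,370,180),.13)}
for k,(p,q,z) in P.items(): print(k,*two(a,p,b,q),plane(a,*p,z),plane(b,*q,z))
print("oB",plane(a,*f(306,43,220,90),.13),plane(b,421,277,.13))
for q in((145,184),(262,173),(275,290),(155,300)): print(plane(b,*f(*q,370,180),.055))
for q in((12,122),(398,45),(412,127),(30,202)): print("bar",plane(b,*f(*q,230,170),.03))
E
```

```text
noz [ 0.47095123 -0.26596903  0.14061122] 0.0003928639087775387 [ 0.47053455 -0.26675027  0.14      ] [ 0.47080998 -0.26596121  0.14      ]
mouth [0.56983236 0.09360148 0.11862511] 0.0011604151722964795 [0.57101897 0.09350215 0.12      ] [0.56943459 0.09392804 0.12      ]
oL [ 0.56490695 -0.26958012  0.13627698] 0.002225375314223367 [ 0.56136534 -0.27681077  0.13      ] [ 0.56459098 -0.27024402  0.13      ]
oR [ 0.48058122 -0.1690441   0.13661912] 0.0011453743884541601 [ 0.47542379 -0.17482097  0.13      ] [ 0.48016435 -0.16948123  0.13      ]
oB [ 0.37371321 -0.25652243  0.13      ] [ 0.38147298 -0.2463166   0.13      ]
[ 0.50367953 -0.22449546  0.055     ]
[ 0.51067666 -0.29993454  0.055     ]
[ 0.43613953 -0.30736402  0.055     ]
[ 0.43003753 -0.23027515  0.055     ]
bar [0.5698105  0.22632383 0.03      ]
bar [ 0.62113707 -0.02815996  0.03      ]
bar [ 0.56713738 -0.03746635  0.03      ]
bar [0.51714502 0.21328196 0.03      ]
```

Request:
move_arm(
  plan=[
    {"dp": [0.3,-0.165,0],"dr": [0,0,-0.12],"hand": 1},
    {"dp": [0.3,-0.165,0],"dr": [0,0,-0.12],"hand": 1},
    {"dp": [0.3,-0.165,0],"dr": [0,0,-0.12],"hand": 1},
    {"dp": [0.6,-0.33,0],"dr": [0,0,-0.24],"hand": 1},
    {"dp": [0.6,-0.33,0],"dr": [0,0,-0.24],"hand": 1},
    {"dp": [0.6,-0.33,0],"dr": [0,0,-0.24],"hand": 1},
    {"dp": [0.904,-0.494,0],"dr": [0,0,-0.357],"hand": 1},
    {"dp": [0.904,-0.494,0],"dr": [0,0,-0.357],"hand": 1},
    {"dp": [0.904,-0.494,0],"dr": [0,0,-0.357],"hand": 1},
    {"dp": [0.904,-0.494,0],"dr": [0,0,-0.357],"hand": 1},
    {"dp": [0.904,-0.494,0],"dr": [0,0,-0.357],"hand": 1},
    {"dp": [0.904,-0.494,0],"dr": [0,0,-0.357],"hand": 1},
    {"dp": [0.904,-0.494,0],"dr": [0,0,-0.357],"hand": 1},
    {"dp": [0.904,-0.494,0],"dr": [0,0,-0.357],"hand": 1},
  ],
)

```text
clock: 1.27
position: [0.4701, -0.2668, 0.2224]
tool_rot: [-180.0, 0.0, 40.0]
contact_force: [-0.8, 1.0, 0.2]
gripper_width: 1.002
gripper_force: 0.0
```

```bash
python3 - <<'E'
from h import *
c=manip.read_camera("scene");x=c["image"][50:200,200:340]
cv2.imwrite("pics/s1.png",cv2.resize(x,None,fx=4,fy=4,interpolation=cv2.INTER_CUBIC))
s=manip.sense();print(s["position"],s["tool_rot"],s["clock"],s["contact_force"])
E
```

```text
[ 0.47009052 -0.26700917  0.22247703] [-1.79972804e+02  2.80165694e-02  3.99300568e+01] 1.3167 [ 0.61791649 -0.03143659 -0.40002251]
```

View pics/s1.png

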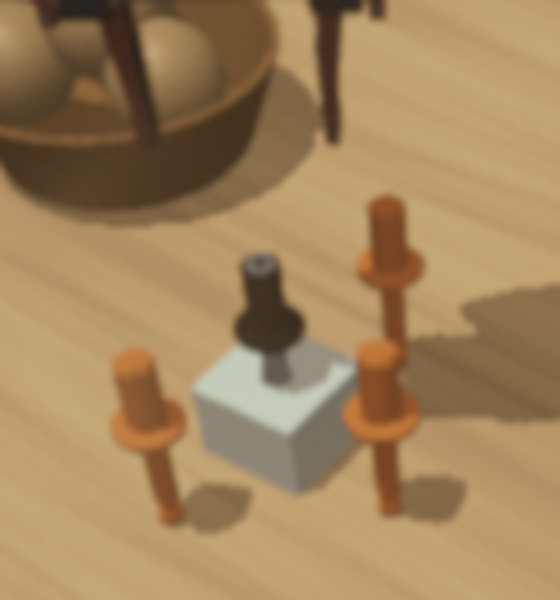

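The crop shows the open fingers straddling the nozzle (tips at 145,140 and 333,140, nozzle top at 260,265), clear of the orange pieces. I'll descend and close.

Request:
move_arm(
  plan=[
    {"dp": [0.001,-0.001,0.08],"dr": [0,0,0],"hand": 1},
    {"dp": [0.001,-0.001,0.16],"dr": [0,0,0],"hand": 1},
    {"dp": [0.001,-0.001,0.22],"dr": [0,0,0],"hand": 1},
    {"dp": [0.001,-0.001,0.27],"dr": [0,0,0],"hand": 1},
    {"dp": [0.001,-0.001,0.3],"dr": [0,0,0],"hand": 1},
    {"dp": [0.001,-0.001,0.31],"dr": [0,0,0],"hand": 1},
    {"dp": [0.001,-0.001,0.31],"dr": [0,0,0],"hand": 1},
    {"dp": [0.001,-0.001,0.31],"dr": [0,0,0],"hand": 1},
    {"dp": [0.001,-0.001,0.31],"dr": [0,0,0],"hand": 1},
  ],
)

```text
clock: 2.07
position: [0.4716, -0.2664, 0.0997]
tool_rot: [179.9, -0.0, 40.0]
contact_force: [-0.2, 0.7, 0.4]
gripper_width: 1.0
gripper_force: 0.0
```

Request:
move_arm(
  plan=[
    {"dp": [0,0,0],"dr": [0,0,0],"hand": 0.5},
    {"dp": [0,0,0],"dr": [0,0,0],"hand": 0.4},
    {"dp": [0,0,0],"dr": [0,0,0],"hand": 0.3},
    {"dp": [0,0,0],"dr": [0,0,0],"hand": 0},
    {"dp": [0,0,0],"dr": [0,0,0],"hand": 0},
    {"dp": [0,0,0],"dr": [0,0,0],"hand": 0},
    {"dp": [0,0,0],"dr": [0,0,0],"hand": 0},
    {"dp": [0,0,0],"dr": [0,0,0],"hand": 0},
    {"dp": [0,0,0],"dr": [0,0,0],"hand": 0},
    {"dp": [0,0,0],"dr": [0,0,0],"hand": 0},
  ],
)

```text
clock: 2.9
position: [0.4711, -0.2654, 0.0986]
tool_rot: [-180.0, -0.0, 40.0]
contact_force: [0.1, -0.1, -0.2]
gripper_width: 0.283
gripper_force: 0.0
```

Request:
move_arm(
  plan=[
    {"dp": [0,0,0],"dr": [0,0,0],"hand": 0},
    {"dp": [0,0,0],"dr": [0,0,0],"hand": 0},
    {"dp": [0,0,0],"dr": [0,0,0],"hand": 0},
    {"dp": [0,0,0],"dr": [0,0,0],"hand": 0},
    {"dp": [0,0,0],"dr": [0,0,0],"hand": 0},
    {"dp": [0,0,0],"dr": [0,0,0],"hand": 0},
  ],
)

```text
clock: 3.4
position: [0.4711, -0.2654, 0.0986]
tool_rot: [-180.0, -0.0, 40.0]
contact_force: [0.7, 1.2, -1.3]
gripper_width: 0.266
gripper_force: 30.0
```

Request:
move_arm(
  plan=[
    {"dp": [0,0,-0.02],"dr": [0,0,0],"hand": 0},
    {"dp": [0,0,-0.05],"dr": [0,0,0],"hand": 0},
    {"dp": [0,0,-0.09],"dr": [0,0,0],"hand": 0},
    {"dp": [0,0,-0.13],"dr": [0,0,0],"hand": 0},
    {"dp": [0,0,-0.18],"dr": [0,0,0],"hand": 0},
    {"dp": [0,0,-0.24],"dr": [0,0,0],"hand": 0},
    {"dp": [0,0,-0.3],"dr": [0,0,0],"hand": 0},
    {"dp": [0,0,-0.36],"dr": [0,0,0],"hand": 0},
    {"dp": [0,0,-0.42],"dr": [0,0,0],"hand": 0},
    {"dp": [0,0,-0.47],"dr": [0,0,0],"hand": 0},
    {"dp": [0,0,-0.49],"dr": [0,0,0],"hand": 0},
    {"dp": [0,0,-0.5],"dr": [0,0,0],"hand": 0},
    {"dp": [0,0,-0.5],"dr": [0,0,0],"hand": 0},
    {"dp": [0,0,-0.5],"dr": [0,0,0],"hand": 0},
  ],
)

```text
clock: 4.57
position: [0.4705, -0.2649, 0.2975]
tool_rot: [-179.9, 0.0, 40.0]
contact_force: [-0.6, 0.2, -1.9]
gripper_width: 0.273
gripper_force: 30.0
```

Request:
move_arm(
  plan=[
    {"dp": [0.02,-0.014,0],"dr": [0,0,0],"hand": 0},
    {"dp": [0.06,-0.041,0],"dr": [0,0,0],"hand": 0},
    {"dp": [0.12,-0.083,0],"dr": [0,0,0],"hand": 0},
    {"dp": [0.19,-0.131,0],"dr": [0,0,0],"hand": 0},
    {"dp": [0.26,-0.179,0],"dr": [0,0,0],"hand": 0},
    {"dp": [0.33,-0.227,0],"dr": [0,0,0],"hand": 0},
    {"dp": [0.4,-0.275,0],"dr": [0,0,0],"hand": 0},
    {"dp": [0.47,-0.323,0],"dr": [0,0,0],"hand": 0},
    {"dp": [0.54,-0.371,0],"dr": [0,0,0],"hand": 0},
    {"dp": [0.61,-0.419,0],"dr": [0,0,0],"hand": 0},
    {"dp": [0.67,-0.461,0],"dr": [0,0,0],"hand": 0},
    {"dp": [0.72,-0.495,0],"dr": [0,0,0],"hand": 0},
    {"dp": [0.75,-0.516,0.05],"dr": [0,0,0],"hand": 0},
    {"dp": [0.768,-0.528,0.1],"dr": [0,0,0],"hand": 0},
    {"dp": [0.768,-0.528,0.13],"dr": [0,0,0],"hand": 0},
    {"dp": [0.768,-0.528,0.15],"dr": [0,0,0],"hand": 0},
    {"dp": [0.768,-0.528,0.15],"dr": [0,0,0],"hand": 0},
    {"dp": [0.768,-0.528,0.15],"dr": [0,0,0],"hand": 0},
    {"dp": [0.768,-0.528,0.15],"dr": [0,0,0],"hand": 0},
  ],
)

```text
clock: 6.15
position: [0.5709, 0.0937, 0.2392]
tool_rot: [180.0, -0.0, 40.0]
contact_force: [0.7, -0.1, -1.3]
gripper_width: 0.268
gripper_force: 30.0
```

```bash
python3 - <<'E'
from h import *
import pickle
c=manip.read_camera("scene");b=manip.read_camera("top");pickle.dump((c,b),open("p2.pkl","wb"))
f=lambda c,x,y,w,h,s:cv2.resize(c["image"][y:y+h,x:x+w],None,fx=s,fy=s,interpolation=cv2.INTER_CUBIC)
cv2.imwrite("pics/s2.png",np.hstack([f(c,330,140,80,120,5),f(b,240,150,80,120,5)]))
s=manip.sense();print(s["position"],s["tool_rot"],s["clock"],s["contact_force"])
p=s["position"];print(proj(c,[p[0],p[1],p[2]-.0886]),proj(c,[.57,.0937,.12]),proj(c,[.57,.0937,.17]))
E
```

```text
[0.57117862 0.09367933 0.2396801 ] [ 1.79945371e+02 -8.54967154e-02  3.99954795e+01] 6.25 [ 0.98701486 -0.79953464 -0.30205073]
(np.float64(375.3453597932753), np.float64(220.5812165175909)) (np.float64(373.7798818533272), np.float64(230.30592706253282)) (np.float64(376.9885158176669), np.float64(213.56123210908905))
```

View pics/s2.png

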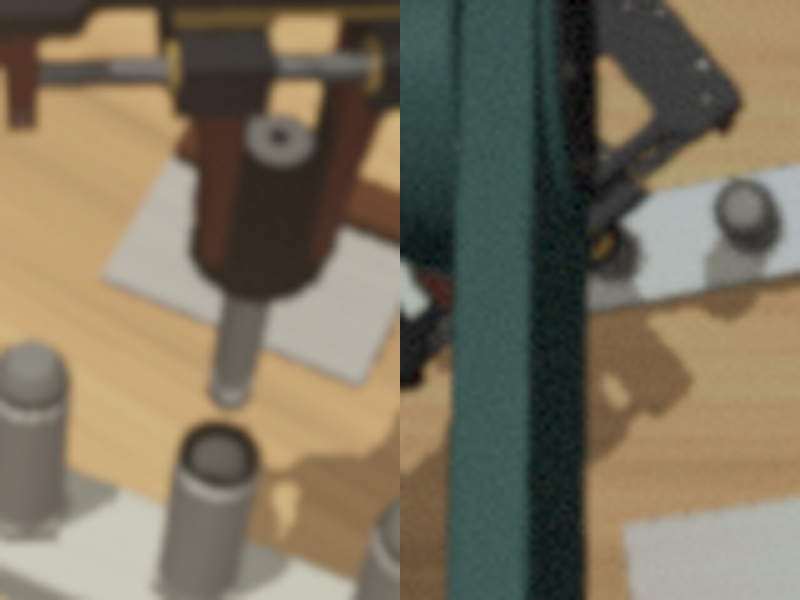

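```bash
python3 - <<'E'
from h import *
import pickle
c,b=pickle.load(open("p2.pkl","rb"))
f=lambda x,y:((x+.5)/5-.5+330,(y+.5)/5-.5+140)
z=.2395-.0886
for n,q,h in(("tip",(231,399),z),("top",(281,141),z+.13),("mouth",(218,457),.12)): print(n,f(*q),plane(c,*f(*q),h))
# expected axis pixels for a vertical nozzle at TCP
for h in(z,z+.022,z+.13): u,v=proj(c,[.5705,.0937,h]);print((u+.5-330)*5-.5,(v+.5-140)*5-.5)
u,v=proj(c,[.570,.0937,.12]);print((u+.5-330)*5-.5,(v+.5-140)*5-.5)
E
```

```text
tip (375.8, 219.4) [0.56847301 0.09288984 0.1509    ]
top (385.8, 167.8) [0.57052533 0.09407022 0.2809    ]
mouth (373.2, 231.0) [0.57188596 0.09369378 0.12      ]
229.79185729030075 403.96884902738816
237.12670770423966 365.5658034937994
279.9454691798358 140.37747440510725
220.89940926663598 453.5296353126641
```

The scene view puts the tip (231,399) directly above the mouth (218,457), within about 2 mm, and the funnel covers that. Top is blocked by the arm. I'll go in gently.

Request:
move_arm(
  plan=[
    {"dp": [0,0,0.02],"dr": [0,0,0],"hand": 0},
    {"dp": [0,0,0.04],"dr": [0,0,0],"hand": 0},
    {"dp": [0,0,0.055],"dr": [0,0,0],"hand": 0},
    {"dp": [0,0,0.065],"dr": [0,0,0],"hand": 0},
    {"dp": [0,0,0.075],"dr": [0,0,0],"hand": 0},
    {"dp": [0,0,0.08],"dr": [0,0,0],"hand": 0},
    {"dp": [0,0,0.08],"dr": [0,0,0],"hand": 0},
    {"dp": [0,0,0.08],"dr": [0,0,0],"hand": 0},
  ],
)

```text
clock: 6.92
position: [0.5706, 0.0939, 0.2066]
tool_rot: [-180.0, 0.0, 40.0]
contact_force: [0.2, 0.8, -1.9]
gripper_width: 0.267
gripper_force: 30.0
```

Request:
move_arm(
  plan=[
    {"dp": [0,0,0.005],"dr": [0,0,0],"hand": 0},
    {"dp": [0,0,0.01],"dr": [0,0,0],"hand": 0},
    {"dp": [0,0,0.01],"dr": [0,0,0],"hand": 0},
    {"dp": [0,0,0.01],"dr": [0,0,0],"hand": 0},
  ],
)

```text
clock: 7.25
position: [0.5704, 0.0939, 0.2026]
tool_rot: [-180.0, 0.0, 40.0]
contact_force: [-0.5, -0.4, -1.5]
gripper_width: 0.271
gripper_force: 30.0
```

Request:
move_arm(
  plan=[
    {"dp": [0,0,0.005],"dr": [0,0,0],"hand": 0},
    {"dp": [0,0,0.01],"dr": [0,0,0],"hand": 0},
    {"dp": [0,0,0.01],"dr": [0,0,0],"hand": 0},
    {"dp": [0,0,0.01],"dr": [0,0,0],"hand": 0},
  ],
)

```text
clock: 7.58
position: [0.5704, 0.0939, 0.1985]
tool_rot: [-180.0, 0.0, 40.0]
contact_force: [0.0, -0.3, -1.6]
gripper_width: 0.267
gripper_force: 30.0
```

Request:
move_arm(
  plan=[
    {"dp": [0,0,0.005],"dr": [0,0,0],"hand": 0},
    {"dp": [0,0,0.01],"dr": [0,0,0],"hand": 0},
    {"dp": [0,0,0.01],"dr": [0,0,0],"hand": 0},
    {"dp": [0,0,0.01],"dr": [0,0,0],"hand": 0},
  ],
)

```text
clock: 7.92
position: [0.5703, 0.094, 0.1945]
tool_rot: [-180.0, 0.0, 40.0]
contact_force: [-0.1, -0.3, -2.1]
gripper_width: 0.269
gripper_force: 30.0
```

Request:
move_arm(
  plan=[
    {"dp": [0,0,0.005],"dr": [0,0,0],"hand": 0},
    {"dp": [0,0,0.01],"dr": [0,0,0],"hand": 0},
    {"dp": [0,0,0.01],"dr": [0,0,0],"hand": 0},
    {"dp": [0,0,0.01],"dr": [0,0,0],"hand": 0},
  ],
)

```text
clock: 8.25
position: [0.5704, 0.0939, 0.1905]
tool_rot: [-180.0, 0.0, 40.0]
contact_force: [0.2, 0.4, -2.5]
gripper_width: 0.268
gripper_force: 30.0
```

Request:
move_arm(
  plan=[
    {"dp": [0,0,0.004],"dr": [0,0,0],"hand": 0},
    {"dp": [0,0,0.0075],"dr": [0,0,0],"hand": 0},
    {"dp": [0,0,0.0075],"dr": [0,0,0],"hand": 0},
    {"dp": [0,0,0.0075],"dr": [0,0,0],"hand": 0},
  ],
)

```text
clock: 8.58
position: [0.5704, 0.0939, 0.1876]
tool_rot: [-180.0, 0.0, 40.0]
contact_force: [-0.3, -0.8, -2.0]
gripper_width: 0.268
gripper_force: 30.0
```

Request:
move_arm(
  plan=[
    {"dp": [0,0,0.004],"dr": [0,0,0],"hand": 0},
    {"dp": [0,0,0.0075],"dr": [0,0,0],"hand": 0},
    {"dp": [0,0,0.0075],"dr": [0,0,0],"hand": 0},
    {"dp": [0,0,0.0075],"dr": [0,0,0],"hand": 0},
  ],
)

```text
clock: 8.92
position: [0.5704, 0.0939, 0.1845]
tool_rot: [-180.0, 0.0, 40.0]
contact_force: [0.2, 0.2, -1.7]
gripper_width: 0.266
gripper_force: 30.0
```

Request:
move_arm(
  plan=[
    {"dp": [0,0,0.004],"dr": [0,0,0],"hand": 0},
    {"dp": [0,0,0.0075],"dr": [0,0,0],"hand": 0},
    {"dp": [0,0,0.0075],"dr": [0,0,0],"hand": 0},
    {"dp": [0,0,0.0075],"dr": [0,0,0],"hand": 0},
  ],
)

```text
clock: 9.25
position: [0.5708, 0.094, 0.1818]
tool_rot: [180.0, -0.0, 40.0]
contact_force: [0.5, -0.6, -2.0]
gripper_width: 0.272
gripper_force: 30.0
```

Request:
move_arm(
  plan=[
    {"dp": [0,0,0.004],"dr": [0,0,0],"hand": 0},
    {"dp": [0,0,0.0075],"dr": [0,0,0],"hand": 0},
    {"dp": [0,0,0.0075],"dr": [0,0,0],"hand": 0},
    {"dp": [0,0,0.0075],"dr": [0,0,0],"hand": 0},
  ],
)

```text
clock: 9.58
position: [0.5712, 0.0939, 0.1795]
tool_rot: [179.9, -0.1, 40.0]
contact_force: [-0.8, -0.2, 4.9]
gripper_width: 0.272
gripper_force: 30.0
```

Request:
move_arm(
  plan=[
    {"dp": [0,0,0.004],"dr": [0,0,0],"hand": 0},
    {"dp": [0,0,0.0075],"dr": [0,0,0],"hand": 0},
    {"dp": [0,0,0.0075],"dr": [0,0,0],"hand": 0},
    {"dp": [0,0,0.0075],"dr": [0,0,0],"hand": 0},
  ],
)

```text
clock: 9.92
position: [0.5706, 0.0938, 0.1754]
tool_rot: [180.0, 0.0, 40.0]
contact_force: [1.7, -0.3, 0.3]
gripper_width: 0.268
gripper_force: 30.0
```

The onset at about 29 mm depth is the taper opening the jaws. The click should come roughly 10 mm later, so I'll use smaller steps.

Request:
move_arm(
  plan=[
    {"dp": [0,0,0.0025],"dr": [0,0,0],"hand": 0},
    {"dp": [0,0,0.005],"dr": [0,0,0],"hand": 0},
    {"dp": [0,0,0.005],"dr": [0,0,0],"hand": 0},
    {"dp": [0,0,0.005],"dr": [0,0,0],"hand": 0},
  ],
)

```text
clock: 10.25
position: [0.5706, 0.0939, 0.1736]
tool_rot: [180.0, -0.0, 40.0]
contact_force: [1.5, -0.4, 1.5]
gripper_width: 0.272
gripper_force: 30.0
```

Request:
move_arm(
  plan=[
    {"dp": [0,0,0.0015],"dr": [0,0,0],"hand": 0},
    {"dp": [0,0,0.003],"dr": [0,0,0],"hand": 0},
    {"dp": [0,0,0.003],"dr": [0,0,0],"hand": 0},
    {"dp": [0,0,0.003],"dr": [0,0,0],"hand": 0},
  ],
)

```text
clock: 10.58
position: [0.5706, 0.0939, 0.1724]
tool_rot: [-180.0, -0.0, 40.0]
contact_force: [0.1, -0.9, 1.7]
gripper_width: 0.271
gripper_force: 30.0
```

Request:
move_arm(
  plan=[
    {"dp": [0,0,0.0015],"dr": [0,0,0],"hand": 0},
    {"dp": [0,0,0.003],"dr": [0,0,0],"hand": 0},
    {"dp": [0,0,0.003],"dr": [0,0,0],"hand": 0},
    {"dp": [0,0,0.003],"dr": [0,0,0],"hand": 0},
  ],
)

```text
clock: 10.92
position: [0.5705, 0.0939, 0.1712]
tool_rot: [-180.0, -0.0, 40.0]
contact_force: [0.4, -0.6, 2.3]
gripper_width: 0.27
gripper_force: 30.0
```

Request:
move_arm(
  plan=[
    {"dp": [0,0,0.0015],"dr": [0,0,0],"hand": 0},
    {"dp": [0,0,0.003],"dr": [0,0,0],"hand": 0},
    {"dp": [0,0,0.003],"dr": [0,0,0],"hand": 0},
    {"dp": [0,0,0.003],"dr": [0,0,0],"hand": 0},
  ],
)

```text
clock: 11.25
position: [0.5704, 0.094, 0.1699]
tool_rot: [-180.0, 0.0, 40.0]
contact_force: [1.1, -0.1, 2.9]
gripper_width: 0.269
gripper_force: 30.0
```

Request:
move_arm(
  plan=[
    {"dp": [0,0,0.0015],"dr": [0,0,0],"hand": 0},
    {"dp": [0,0,0.003],"dr": [0,0,0],"hand": 0},
    {"dp": [0,0,0.003],"dr": [0,0,0],"hand": 0},
    {"dp": [0,0,0.003],"dr": [0,0,0],"hand": 0},
  ],
)

```text
clock: 11.58
position: [0.5704, 0.0939, 0.1687]
tool_rot: [-180.0, 0.0, 40.0]
contact_force: [-0.2, -0.1, 1.5]
gripper_width: 0.268
gripper_force: 30.0
```

Request:
move_arm(
  plan=[
    {"dp": [0,0,0.0012],"dr": [0,0,0],"hand": 0},
    {"dp": [0,0,0.0025],"dr": [0,0,0],"hand": 0},
    {"dp": [0,0,0.0025],"dr": [0,0,0],"hand": 0},
    {"dp": [0,0,0.0025],"dr": [0,0,0],"hand": 0},
  ],
)

```text
clock: 11.92
position: [0.5702, 0.0939, 0.1676]
tool_rot: [-180.0, 0.0, 40.0]
contact_force: [-0.2, 0.3, -0.2]
gripper_width: 0.267
gripper_force: 30.0
```

Request:
move_arm(
  plan=[
    {"dp": [0,0,0.001],"dr": [0,0,0],"hand": 0},
    {"dp": [0,0,0.002],"dr": [0,0,0],"hand": 0},
    {"dp": [0,0,0.002],"dr": [0,0,0],"hand": 0},
    {"dp": [0,0,0.002],"dr": [0,0,0],"hand": 0},
  ],
)

```text
clock: 12.25
position: [0.5703, 0.0939, 0.167]
tool_rot: [-180.0, 0.0, 40.0]
contact_force: [-0.4, 0.6, 2.3]
gripper_width: 0.269
gripper_force: 30.0
```

Request:
move_arm(
  plan=[
    {"dp": [0,0,0.001],"dr": [0,0,0],"hand": 0},
    {"dp": [0,0,0.0015],"dr": [0,0,0],"hand": 0},
    {"dp": [0,0,0.0015],"dr": [0,0,0],"hand": 0},
    {"dp": [0,0,0.0015],"dr": [0,0,0],"hand": 0},
  ],
)

```text
clock: 12.58
position: [0.5704, 0.094, 0.1665]
tool_rot: [-180.0, 0.0, 40.0]
contact_force: [-1.3, -1.1, 1.7]
gripper_width: 0.27
gripper_force: 30.0
```

Request:
move_arm(
  plan=[
    {"dp": [0,0,0.001],"dr": [0,0,0],"hand": 0},
    {"dp": [0,0,0.0015],"dr": [0,0,0],"hand": 0},
    {"dp": [0,0,0.0015],"dr": [0,0,0],"hand": 0},
    {"dp": [0,0,0.0015],"dr": [0,0,0],"hand": 0},
  ],
)

```text
clock: 12.92
position: [0.5704, 0.0939, 0.1659]
tool_rot: [-180.0, 0.0, 40.0]
contact_force: [-0.9, 0.4, 1.9]
gripper_width: 0.272
gripper_force: 30.0
```

Request:
move_arm(
  plan=[
    {"dp": [0,0,0.001],"dr": [0,0,0],"hand": 0},
    {"dp": [0,0,0.0015],"dr": [0,0,0],"hand": 0},
    {"dp": [0,0,0.0015],"dr": [0,0,0],"hand": 0},
    {"dp": [0,0,0.0015],"dr": [0,0,0],"hand": 0},
  ],
)

```text
clock: 13.25
position: [0.5705, 0.094, 0.1655]
tool_rot: [-180.0, -0.0, 40.0]
contact_force: [-1.6, 0.5, 4.7]
gripper_width: 0.269
gripper_force: 30.0
```

Request:
move_arm(
  plan=[
    {"dp": [0,0,0.001],"dr": [0,0,0],"hand": 0},
    {"dp": [0,0,0.001],"dr": [0,0,0],"hand": 0},
    {"dp": [0,0,0.001],"dr": [0,0,0],"hand": 0},
  ],
)

```text
clock: 13.5
position: [0.5706, 0.094, 0.1654]
tool_rot: [180.0, -0.0, 40.0]
contact_force: [-1.8, 0.0, 6.9]
gripper_width: 0.27
gripper_force: 30.0
```

Request:
move_arm(
  plan=[
    {"dp": [0,0,0.001],"dr": [0,0,0],"hand": 0},
    {"dp": [0,0,0.001],"dr": [0,0,0],"hand": 0},
    {"dp": [0,0,0.001],"dr": [0,0,0],"hand": 0},
  ],
)

```text
clock: 13.75
position: [0.5708, 0.0939, 0.1653]
tool_rot: [180.0, -0.0, 40.0]
contact_force: [-1.9, 0.3, 9.7]
gripper_width: 0.269
gripper_force: 30.0
```

Request:
move_arm(
  plan=[
    {"dp": [0,0,0.001],"dr": [0,0,0],"hand": 0},
    {"dp": [0,0,0.0015],"dr": [0,0,0],"hand": 0},
    {"dp": [0,0,0.0015],"dr": [0,0,0],"hand": 0},
    {"dp": [0,0,0.0015],"dr": [0,0,0],"hand": 0},
  ],
)

```text
clock: 14.08
position: [0.571, 0.094, 0.1652]
tool_rot: [180.0, -0.1, 40.0]
contact_force: [-3.5, 0.6, 12.1]
gripper_width: 0.271
gripper_force: 30.0
```

Request:
move_arm(
  plan=[
    {"dp": [0,0,0.001],"dr": [0,0,0],"hand": 0},
    {"dp": [0,0,0.001],"dr": [0,0,0],"hand": 0},
    {"dp": [0,0,0.001],"dr": [0,0,0],"hand": 0},
  ],
)

```text
clock: 14.33
position: [0.5712, 0.0939, 0.1651]
tool_rot: [179.9, -0.1, 40.0]
contact_force: [-4.2, -0.0, 14.4]
gripper_width: 0.265
gripper_force: 30.0
```

Net push is about 16 N with no further travel, so this is the hard stop. Now the tug.

Request:
move_arm(
  plan=[
    {"dp": [0,0,-0.003],"dr": [0,0,0],"hand": 0},
    {"dp": [0,0,-0.005],"dr": [0,0,0],"hand": 0},
    {"dp": [0,0,-0.0075],"dr": [0,0,0],"hand": 0},
    {"dp": [0,0,-0.0075],"dr": [0,0,0],"hand": 0},
    {"dp": [0,0,-0.0075],"dr": [0,0,0],"hand": 0},
  ],
)

```text
clock: 14.75
position: [0.5707, 0.0938, 0.1663]
tool_rot: [180.0, -0.0, 40.0]
contact_force: [0.3, -0.8, 1.7]
gripper_width: 0.273
gripper_force: 30.0
```

Request:
move_arm(
  plan=[
    {"dp": [0,0,-0.0015],"dr": [0,0,0],"hand": 0},
    {"dp": [0,0,-0.0025],"dr": [0,0,0],"hand": 0},
    {"dp": [0,0,-0.0025],"dr": [0,0,0],"hand": 0},
  ],
)

```text
clock: 15.0
position: [0.5706, 0.0939, 0.1674]
tool_rot: [180.0, -0.0, 40.0]
contact_force: [-0.4, -0.8, 1.4]
gripper_width: 0.268
gripper_force: 30.0
```

Request:
move_arm(
  plan=[
    {"dp": [0,0,-0.001],"dr": [0,0,0],"hand": 0},
    {"dp": [0,0,-0.002],"dr": [0,0,0],"hand": 0},
    {"dp": [0,0,-0.002],"dr": [0,0,0],"hand": 0},
  ],
)

```text
clock: 15.25
position: [0.5704, 0.0938, 0.1676]
tool_rot: [-180.0, 0.0, 40.0]
contact_force: [2.5, -1.0, -7.4]
gripper_width: 0.268
gripper_force: 30.0
```

Request:
move_arm(
  plan=[
    {"dp": [0,0,-0.001],"dr": [0,0,0],"hand": 0},
    {"dp": [0,0,-0.001],"dr": [0,0,0],"hand": 0},
    {"dp": [0,0,-0.001],"dr": [0,0,0],"hand": 0},
  ],
)

```text
clock: 15.5
position: [0.5702, 0.0938, 0.1678]
tool_rot: [-180.0, 0.1, 40.0]
contact_force: [3.2, -1.9, -12.5]
gripper_width: 0.267
gripper_force: 30.0
```

It's locked at 2 mm of play. I'll ease to about 8 N and hold.

Request:
move_arm(
  plan=[
    {"dp": [0,0,0.0005],"dr": [0,0,0],"hand": 0},
    {"dp": [0,0,0.0005],"dr": [0,0,0],"hand": 0},
    {"dp": [0,0,0.0005],"dr": [0,0,0],"hand": 0},
    {"dp": [0,0,0.0005],"dr": [0,0,0],"hand": 0},
  ],
)

```text
clock: 15.83
position: [0.5701, 0.0938, 0.1679]
tool_rot: [-180.0, 0.0, 40.0]
contact_force: [3.1, -0.8, -16.2]
gripper_width: 0.267
gripper_force: 30.0
```

Request:
move_arm(
  plan=[
    {"dp": [0,0,0],"dr": [0,0,0],"hand": 0},
    {"dp": [0,0,0],"dr": [0,0,0],"hand": 0},
    {"dp": [0,0,0],"dr": [0,0,0],"hand": 0},
    {"dp": [0,0,0],"dr": [0,0,0],"hand": 0},
    {"dp": [0,0,0],"dr": [0,0,0],"hand": 0},
    {"dp": [0,0,0],"dr": [0,0,0],"hand": 0},
  ],
)

```text
clock: 16.33
position: [0.5701, 0.0938, 0.168]
tool_rot: [-180.0, 0.0, 40.0]
contact_force: [3.6, -2.0, -22.3]
gripper_width: 0.268
gripper_force: 30.0
```

The hold keeps winding up (integral action), so I'll back off promptly.

Request:
move_arm(
  plan=[
    {"dp": [0,0,0.0025],"dr": [0,0,0],"hand": 0},
    {"dp": [0,0,0.0025],"dr": [0,0,0],"hand": 0},
  ],
)

```text
clock: 16.5
position: [0.5704, 0.0939, 0.1679]
tool_rot: [-180.0, 0.0, 40.0]
contact_force: [1.9, -2.7, -15.7]
gripper_width: 0.269
gripper_force: 30.0
```

```bash
python3 -c "
from h import *
s=manip.sense();print(s['position'],s['contact_force'],s['clock'])"
```

```text
[0.57038028 0.09392721 0.16785612] [  1.89346515  -2.66355223 -15.67581644] 16.5
```

Request:
move_arm(
  plan=[
    {"dp": [0,0,0.001],"dr": [0,0,0],"hand": 0},
    {"dp": [0,0,0.001],"dr": [0,0,0],"hand": 0},
  ],
)

```text
clock: 16.67
position: [0.5705, 0.094, 0.1677]
tool_rot: [180.0, -0.0, 40.0]
contact_force: [0.7, -1.7, -11.8]
gripper_width: 0.27
gripper_force: 30.0
```

Request:
move_arm(
  plan=[
    {"dp": [0,0,0],"dr": [0,0,0],"hand": 0},
    {"dp": [0,0,0],"dr": [0,0,0],"hand": 0},
  ],
)

```text
clock: 16.83
position: [0.5706, 0.094, 0.1677]
tool_rot: [180.0, -0.0, 40.0]
contact_force: [-0.8, -1.4, -9.1]
gripper_width: 0.266
gripper_force: 30.0
```

Request:
move_arm(
  plan=[
    {"dp": [0,0,-0.0008],"dr": [0,0,0],"hand": 0},
    {"dp": [0,0,-0.0008],"dr": [0,0,0],"hand": 0},
  ],
)

```text
clock: 17.0
position: [0.5706, 0.094, 0.1677]
tool_rot: [180.0, -0.0, 40.0]
contact_force: [0.1, -1.8, -8.3]
gripper_width: 0.271
gripper_force: 30.0
```

Request:
move_arm(
  plan=[
    {"dp": [0,0,-0.0006],"dr": [0,0,0],"hand": 0},
    {"dp": [0,0,-0.0006],"dr": [0,0,0],"hand": 0},
    {"dp": [0,0,-0.0006],"dr": [0,0,0],"hand": 0},
  ],
)

```text
clock: 17.25
position: [0.5706, 0.094, 0.1677]
tool_rot: [-180.0, -0.0, 40.0]
contact_force: [1.0, -1.8, -9.4]
gripper_width: 0.266
gripper_force: 30.0
```

Request:
move_arm(
  plan=[
    {"dp": [0,0,0],"dr": [0,0,0],"hand": 0},
    {"dp": [0,0,0],"dr": [0,0,0],"hand": 0},
    {"dp": [0,0,0],"dr": [0,0,0],"hand": 0},
    {"dp": [0,0,0],"dr": [0,0,0],"hand": 0},
  ],
)

```text
clock: 17.58
position: [0.5706, 0.094, 0.1677]
tool_rot: [-180.0, -0.0, 40.0]
contact_force: [-0.2, -1.9, -9.5]
gripper_width: 0.269
gripper_force: 30.0
```

Request:
move_arm(
  plan=[
    {"dp": [0,0,0],"dr": [0,0,0],"hand": 0},
    {"dp": [0,0,0],"dr": [0,0,0],"hand": 0},
    {"dp": [0,0,0],"dr": [0,0,0],"hand": 0},
    {"dp": [0,0,0],"dr": [0,0,0],"hand": 0},
  ],
)

```text
clock: 17.92
position: [0.5706, 0.0939, 0.1677]
tool_rot: [-180.0, -0.0, 40.0]
contact_force: [0.5, -1.8, -8.3]
gripper_width: 0.265
gripper_force: 30.0
```

Steady at about 8 N for nearly a second. Relax, then release.

Request:
move_arm(
  plan=[
    {"dp": [0,0,0.001],"dr": [0,0,0],"hand": 0},
    {"dp": [0,0,0.0025],"dr": [0,0,0],"hand": 0},
    {"dp": [0,0,0.0025],"dr": [0,0,0],"hand": 0},
    {"dp": [0,0,0.0025],"dr": [0,0,0],"hand": 0},
  ],
)

```text
clock: 18.25
position: [0.571, 0.0942, 0.1675]
tool_rot: [180.0, -0.1, 40.0]
contact_force: [-1.7, -0.6, 0.2]
gripper_width: 0.267
gripper_force: 30.0
```

Request:
move_arm(
  plan=[
    {"dp": [0,0,0],"dr": [0,0,0],"hand": 0.35},
    {"dp": [0,0,0],"dr": [0,0,0],"hand": 0.5},
    {"dp": [0,0,0],"dr": [0,0,0],"hand": 0.7},
    {"dp": [0,0,0],"dr": [0,0,0],"hand": 0.7},
    {"dp": [0,0,0],"dr": [0,0,0],"hand": 0.7},
    {"dp": [0,0,0],"dr": [0,0,0],"hand": 0.7},
    {"dp": [0,0,0],"dr": [0,0,0],"hand": 0.7},
    {"dp": [0,0,0],"dr": [0,0,0],"hand": 0.7},
  ],
)

```text
clock: 18.92
position: [0.5705, 0.0939, 0.1666]
tool_rot: [-180.0, 0.0, 40.0]
contact_force: [0.2, -0.7, -0.4]
gripper_width: 0.7
gripper_force: 0.0
```

Released; retreat up 0.16 m and look.

Request:
move_arm(
  plan=[
    {"dp": [0,0,-0.03],"dr": [0,0,0],"hand": 0.7},
    {"dp": [0,0,-0.08],"dr": [0,0,0],"hand": 0.7},
    {"dp": [0,0,-0.15],"dr": [0,0,0],"hand": 0.7},
    {"dp": [0,0,-0.22],"dr": [0,0,0],"hand": 0.7},
    {"dp": [0,0,-0.3],"dr": [0,0,0],"hand": 0.7},
    {"dp": [0,0,-0.36],"dr": [0,0,0],"hand": 0.7},
    {"dp": [0,0,-0.4],"dr": [0,0,0],"hand": 0.7},
    {"dp": [0,0,-0.4],"dr": [0,0,0],"hand": 0.7},
    {"dp": [0,0,-0.4],"dr": [0,0,0],"hand": 0.7},
  ],
)

```text
clock: 19.67
position: [0.5709, 0.0939, 0.3271]
tool_rot: [179.9, -0.1, 40.0]
contact_force: [0.4, -0.7, -0.9]
gripper_width: 0.699
gripper_force: 0.0
```

```bash
python3 - <<'E'
from h import *
c=manip.read_camera("scene");cv2.imwrite("pics/s3.png",c["image"])
print(proj(c,[.5705,.094,.078+.13]),proj(c,[.5705,.094,.12]))
E
```

```text
(np.float64(379.7017958641885), np.float64(199.60272845813316)) (np.float64(373.7686832811704), np.float64(230.57605678792223))
```

View pics/s3.png

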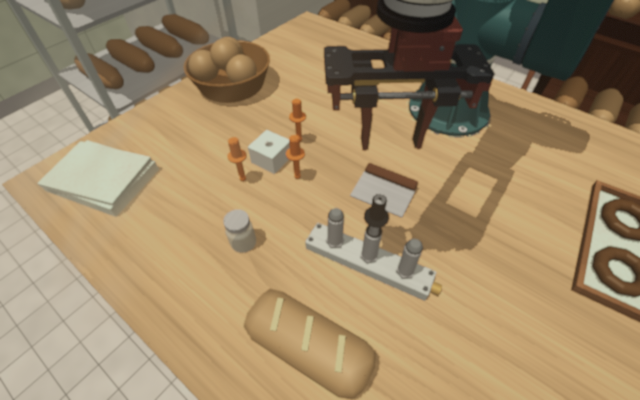

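The nozzle stands upright in the middle outlet with its top at about (379,200), as predicted for the locked depth. The stand is empty at (269,145), and the loaf, shaker, scraper and orange pieces have not moved.

```bash
python3 -c "
from bench import manip
print(manip.hand_in())"
```

```text
the job is handed in; nothing more can be done
None
```

The nozzle is locked in the open outlet and released. The push peaked at about 16 N and the tug held near 8 N for about a second after briefly reaching about 21 N; the loaf, shaker and scraper look unmoved, and the job is handed in at about 20 s.

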